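# Swing the sampling needle to the red-capped vial and start

### The job

With a fingertip, push the sampling station's swing arm round until its needle stands right over the middle of the red-capped vial; only then press the green start button right down with a fingertip and let it come up again. Only push and press: do not pinch the arm, leave every vial standing in its pocket, and do not disturb the other things on the bench.

Things in the scene. Friction and masses are not known exactly. Their poses are not given: they have to be found in the camera images.
- station: Sampling station, fixed: white plate 175 x 270 x 8 mm with a grey pivot column (56 mm wide foot, 32 mm above) and four vial pockets. Origin on the pivot axis on the worktop; plate x -130 to +45, y -135 to +135 mm, front -x. Pockets: cups 31 mm wide, rims 24 mm up, 115 mm from the pivot at arm angles -1.02, -0.58, 0.58, 1.02 rad; which vial stands in which varies.
- sampler_arm (a joint): Angle (rad) of the swing arm: 0 along the station's -x, growing counter-clockwise seen from above, stops at -1.5 and 1.5; starts within 0.24 of 0. Friction of 0.15 N m holds it where it is left (about 1 N of push at its end); no spring, no detents. Level aluminium bar 14 mm wide, 81 to 99 mm above the worktop, reaching 155 mm from the pivot; hub 42 mm wide, 107 mm high.
- needle_tip (a point): Lower tip of the thin steel needle below the arm, 115 mm from the pivot axis, 58 mm above the worktop. Its black round holder on the arm is 16 mm wide, 78 to 104 mm above the worktop.
- bar_end (a point): Outer end of the arm: middle of its end face, 155 mm from the pivot axis, 90 mm above the worktop.
- plate_left_mid (a point): Middle of the outer face of the orange push plate near the end of the arm, on the side facing the station's +y when the arm is at 0: 51 mm long, 22 mm high, outer face 8.5 mm from the arm's centre line. Pushed, it turns the arm to negative angles. It is 130 mm from the pivot axis, 90 mm above the worktop.
- plate_right_mid (a point): Middle of the outer face of the like orange push plate on the arm's other side (the station's -y side when the arm is at 0). Pushed, it turns the arm to positive angles.
- vial_red: the target: clear glass vial with a RED cap, 22 mm in diameter, 40 mm high, standing loose in a pocket, its top 50 mm above the worktop. Origin at the centre of its underside, 10 mm above the worktop.
- vial_blue: clear glass vial with a BLUE cap, 22 mm in diameter, 40 mm high, standing loose in a pocket, its top 50 mm above the worktop. Origin at the centre of its underside, 10 mm above the worktop.
- vial_plain_a: clear glass vial with a white crimp cap, 22 mm in diameter, 40 mm high, standing loose in a pocket, its top 50 mm above the worktop. Origin at the centre of its underside, 10 mm above the worktop.
- vial_plain_b: clear glass vial with a white crimp cap, no powder in it, 22 mm in diameter, 40 mm high, standing loose in a pocket, its top 50 mm above the worktop. Origin at the centre of its underside, 10 mm above the worktop.
- start_box: Grey control box, 75 x 75 x 30 mm, fixed to the worktop, with the green start button on its top. Origin at the centre of its underside. Tall fixed equipment (over 0.25 m high) stands behind the space between this box and the station, from about 0.6 m ahead of the robot: carry the gripper past in front of it.
- start_top (a point): Centre of the top face of the green start button (30 mm in diameter), 52 mm above the worktop when up; it moves with the button.
- start (a joint): Travel of the start button (m): 0 up, 0.006 fully down; a spring pushes it back, fully down takes 4 N.
- septa_box: Bystander: small white carton, 49 x 69 x 32 mm, loose.
- beaker_50: Bystander: small clear beaker, 49 mm wide, 59 mm high, loose.
- weighing_boat: Bystander: white weighing boat, 64 x 64 x 11 mm, loose.
- pen_2: Bystander: white marker pen with a blue cap, 135 mm long, 16 mm thick, loose.

How it is judged:
By the outcome, as a careful person would: the job done as asked, in the order asked, and still so for the second after the job is handed in, with the robot touching nothing.
It also fails if it takes over 51 s, if anything falls off the work surface, if the arm or the gripper's body presses on something with over 40 N, if the wrist force passes 120 N, or if a joint passes its speed limit or range.

### The arm

A 6-joint arm with a two-finger parallel gripper is mounted at the origin on a cart in front of the work surface, level with it; the furniture and walls round the work are solid. World frame = base frame: x ahead of the robot, y to its left, z up, the work surface at z = 0. Lengths are in m, angles in rad, forces in N, time in s.
With the tool pointing down it reaches from about 0.3 to 0.775 m from the base axis. Payload 14.6 kg.
Tool frame: the origin (TCP) lies between the finger pads; the fingertips stand ctrl.tip_extent ahead of it and the grasp point (between the pads) lies 3 mm ahead of it (ctrl.tip_extent is the distance from the TCP to the fingertips, in m); z points along the fingers, y is the line along which they close (so a half turn about z gives the same grasp; the last joint's range is limited). The gripper opens to 94 mm and grips with 3 to 60 N. Pads are 16 mm wide; open, the fingers measure 119 mm over their backs; the gripper's body (75 mm by 177 mm) begins 78 mm behind the grasp point.
Start: joints at [1.229, 0.3, 1.521, -0, 1.321, -0.067], TCP at [0.149, 0.529, 0.227] pointing down, gripper open.
Joint ranges: [-3.03, 3.03], [-0.79, 2.21], [0.23, 2.52], [-1.04, 4.18], [0, 3.07], [-2.55, 2.55]. Speed limits (rad/s): [2.22, 2.22, 2.57, 3.14, 3.14, 3.14].

### API

Orientations are given as [roll, pitch, yaw] about the fixed x, y, z axes, in that order (R = Rz(yaw) Ry(pitch) Rx(roll)).
In Python, from station import ctrl, viewer, hand_in, get_obs gives the robot as it stands (ctrl), with the cameras (viewer), the job as plain functions and the readings as plain functions.
- The arm moves only by the tool shift_gripper, called after "Call:" as name([rows], argument=value, ...), one row to a line, values as JSON. Schema: {"type":"object","properties":{"increments":{"type":"array","items":{"type":"object","properties":{"tx":{"type":"number"},"ty":{"type":"number"},"tz":{"type":"number"},"wx":{"type":"number"},"wy":{"type":"number"},"wz":{"type":"number"}},"additionalProperties":false},"minItems":1,"maxItems":10},"aperture":{"type":"number"},"grip_force":{"type":"number"},"only":{"type":"string"},"quiet":{"type":"boolean"},"lines":{"type":"string"}},"required":["increments"],"additionalProperties":false}. increments is a list of rows, 1 to 10 of them, each an object with the fields tx, ty, tz (the shift in m), wx, wy, wz (a rotation vector in rad); a field left out counts as zero; each row shifts and turns the commanded pose from where the row before left it, along the tool's axes as they then stand; what a row does not reach is not made up. A row lasts 1/10 s, in which the tool goes at most 0.05 m and 0.15 rad, less where a joint would pass 70% of its speed; a pose out of reach is approached as far as the arm can. aperture is the finger opening in m, set as the call begins (left out keeps the last). The fingers move at their own pace and stop on an object; grip_force is the grip in N (left out, the last holds). Time passes only in rows, so rows that do not move let the fingers close. The tool returns the time, the measured TCP pose, the force, the opening and the grip force at its end. only (a regular expression) keeps the lines of the reply that match it, lines (a string "A,B") keeps lines A to B, and quiet returns only ok. Input that does not fit is refused with a message, and nothing moves.
- get_obs(): the state, without advancing time (a new reading comes with each control period).
- viewer.camera(name): name is "side" or "top"; returns a dict with "pixels" (480x640x3 uint8, blue, green, red), "fx", "fy", "cx", "cy" (pixels), "extrinsics" (4x4, takes a point from camera to world coordinates). Camera axes: x right, y up, looking along -z (the intrinsics and any distortion apply to the point x, -y, -z); pixel columns grow to the right and rows downward; lengths in m; the calibration is good to about 2 mm. A picture is of the moment at which its call begins. There is no depth.
- hand_in(): hands the job in; it is judged then, once.
The state is a dict: "time_s": time; "qpos": joint angles; "joint_vel": joint speeds; "tau": joint torques, N m; "ee_pos": TCP position; "eef_rot": TCP orientation; "force": force on the tool from outside, world axes, zero at the start; "moment": the same for the moment, N m; "grip_width": finger opening in m; "grip_force": force on a finger pad.
Only numpy, scipy, OpenCV 4.12 (cv2) and the standard library are available. Lean on these libraries where they do the work, as an engineer would, in place of code of your own. Each camera call takes 0.05 s, during which the arm holds its last target. There are 200 camera calls.

## Working session

There is one attempt and no reset: what is moved stays moved. The work goes in short steps, Python scripts to look and compute and a tool call to move; the robot and the scene stay as the last step left them, time stands still between calls to the robot, and variables do not carry over. Pictures are saved under pics/ and viewed, at most 12 in all, crops included, and the job is handed in when it is done.

```bash
mkdir -p pics; ls
```

Run:
```python
from station import ctrl, viewer, hand_in, get_obs
import cv2
print(ctrl.tip_extent)
for n in ("top","side"):
    c=viewer.camera(n); cv2.imwrite(f"pics/{n}0.png",c["pixels"]); print(n,{k:v for k,v in c.items() if k!="pixels"})
o=get_obs(); print(o)
```

```text
pics
station.py
0.022
top {'fx': 454.9137505447573, 'fy': 454.9137505447573, 'cx': 318.6114211058663, 'cy': 241.20704100552763, 'extrinsics': array([[ 0.01348283,  0.98039982, -0.19655637,  0.27633122],
       [-0.99939187,  0.01953481,  0.02888379, -0.00562775],
       [ 0.03215736,  0.1960474 ,  0.980067  ,  1.10527406],
       [ 0.        ,  0.        ,  0.        ,  1.        ]])}
side {'fx': 557.0958405612544, 'fy': 557.0958405612544, 'cx': 306.66911718290424, 'cy': 242.02070690892026, 'extrinsics': array([[ 0.81980514,  0.39763622, -0.41207398, -0.1685438 ],
       [-0.57240746,  0.54841026, -0.60958665, -0.95381355],
       [-0.01640813,  0.73561649,  0.6771995 ,  1.1443645 ],
       [ 0.        ,  0.        ,  0.        ,  1.        ]])}
{'time_s': 0.1, 'qpos': array([ 1.22941144e+00,  3.00433529e-01,  1.52147080e+00,  4.95998247e-06,
        1.32069002e+00, -6.66102614e-02]), 'joint_vel': array([-0.00021756, -0.00239778, -0.00105605, -0.00031193,  0.00068038,
       -0.00111529]), 'tau': array([ 1.11662896e-03, -5.32633567e+01, -3.53293526e+01,  7.09792902e-02,
        2.33358733e-02, -6.72897727e-05]), 'ee_pos': array([0.14917439, 0.52918473, 0.22695358]), 'eef_rot': array([-3.14059351e+00, -7.14671907e-05,  2.86681676e+00]), 'force': array([0.04460301, 0.63345267, 0.51861046]), 'moment': array([-0.02460272,  0.00603817,  0.02362246]), 'grip_force': 0.0, 'grip_width': 0.09414732895302313}
```

View pics/top0.png

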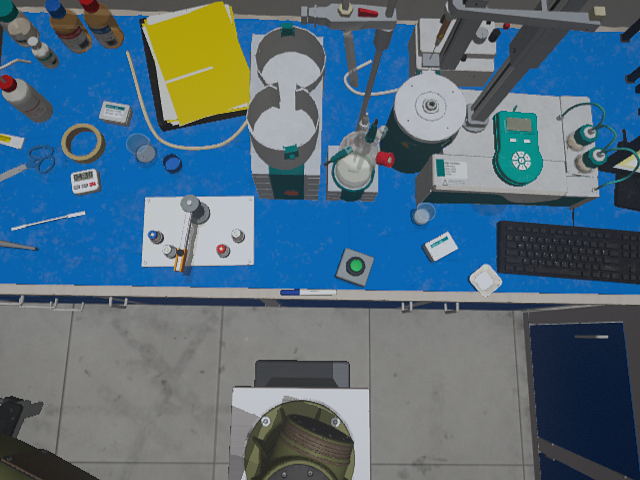

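View pics/side0.png

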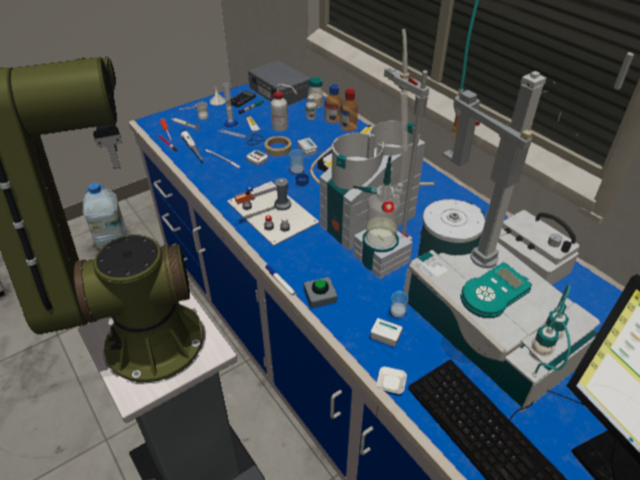

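Top view: hub at about (190,203), bar end (180,268), red cap (222,248), blue (154,236), whites (169,251) and (238,235), green button (355,266). Pen lies near (305,292). Next I'll look closely to measure.

Create h.py:
```python
import numpy as np, cv2
from station import ctrl, viewer, hand_in, get_obs
def w(c,u,v,z):
    E=c["extrinsics"]; d=E[:3,:3]@np.array([(u-c["cx"])/c["fx"],-(v-c["cy"])/c["fy"],-1]); o=E[:3,3]
    return (o+d*(z-o[2])/d[2]).round(4)
def px(c,p):
    E=c["extrinsics"]; q=E[:3,:3].T@(np.array(p)-E[:3,3]); return np.array([c["cx"]-c["fx"]*q[0]/q[2],c["cy"]+c["fy"]*q[1]/q[2]]).round(1)
def blob(c,lo,hi,box):
    x0,y0,x1,y1=box; m=cv2.inRange(cv2.cvtColor(c["pixels"],cv2.COLOR_BGR2HSV)[y0:y1,x0:x1],lo,hi)
    M=cv2.moments(m,True); return (M["m10"]/M["m00"]+x0,M["m01"]/M["m00"]+y0,M["m00"]) if M["m00"] else None
```

Run:
```python
from h import *
t=viewer.camera("top"); s=viewer.camera("side")
a=cv2.resize(t["pixels"][185:285,130:270],None,fx=5.6,fy=5.6,interpolation=cv2.INTER_CUBIC);cv2.imwrite("pics/t1.png",a)
a=cv2.resize(s["pixels"][165:245,220:330],None,fx=7,fy=7,interpolation=cv2.INTER_CUBIC);cv2.imwrite("pics/s1.png",a)
for n,c,boxes in(("top",t,((205,235,235,260),(335,250,375,285),(170,240,195,275))),("side",s,((258,212,280,232),(305,270,335,300),(230,185,260,215)))):
  for (nm,lo,hi,z),b in zip((("red",(0,120,60),(8,255,255),.047),("green",(45,120,40),(85,255,255),.050),("orange",(9,120,60),(25,255,255),.095)),boxes):
    r=blob(c,lo,hi,b); print(n,nm,r, w(c,r[0],r[1],z) if r else None)
# plate corners (top z=8mm) from white mask
for z,u,v in((.107,190,203),(.09,180,270),(.008,145,197),(.008,254,197),(.008,254,266),(.008,142,266)): print(w(t,u,v,z))
```

```text
top red (221.0, 247.0, 10.0) [0.4701 0.1926 0.047 ]
top green (355.70542635658916, 265.05426356589146, 129.0) [ 0.4326 -0.1246  0.05  ]
top orange (179.79, 260.57, 100.0) [0.4289 0.273  0.095 ]
side red (267.9230769230769, 217.0, 13.0) [0.4679 0.1965 0.047 ]
side green (319.8510638297872, 284.1489361702128, 94.0) [ 0.4306 -0.1261  0.05  ]
side orange (242.94444444444446, 197.69444444444446, 36.0) [0.4268 0.2689 0.095 ]
[0.5587 0.2564 0.107 ]
[0.4084 0.2723 0.09  ]
[0.5995 0.3939 0.008 ]
[0.6058 0.125  0.008 ]
[0.432  0.1178 0.008 ]
[0.4271 0.386  0.008 ]
```

View pics/t1.png

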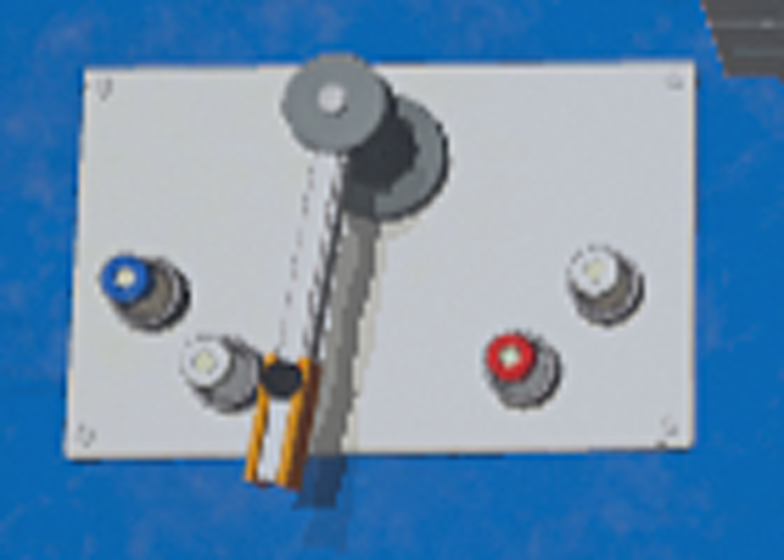

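View pics/s1.png

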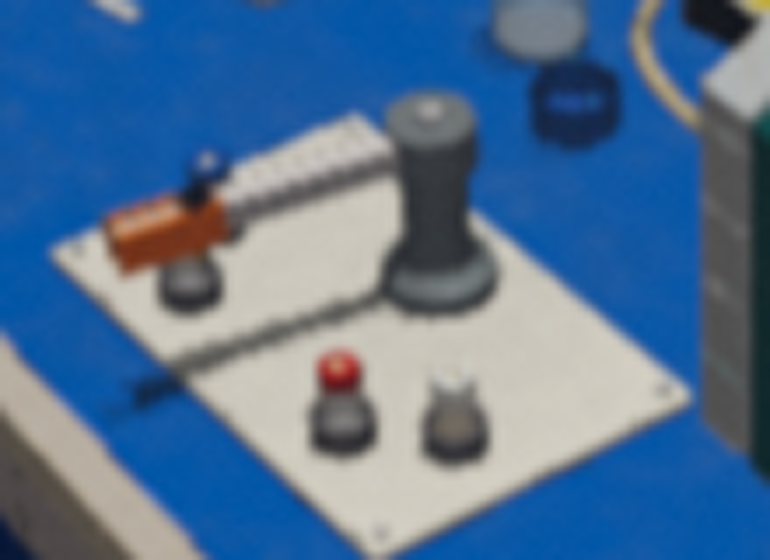

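Top crop: hub dot at crop (332,98), holder (282,378), red cap (510,357), blue (127,277), whites (206,361) and (596,271). Side crop agrees: red is the inner pocket on the robot's right side.

Run:
```python
from h import *
from scipy.optimize import least_squares
t=viewer.camera("top"); s=viewer.camera("side")
f=lambda c,U,V,z,k,o: w(c,(U+.5)/k-.5+o[0],(V+.5)/k-.5+o[1],z)[:2]
T=lambda U,V,z:f(t,U,V,z,5.6,(130,185)); S=lambda U,V,z:f(s,U,V,z,7,(220,165))
r=.115; pk=lambda a:(-r*np.cos(a),-r*np.sin(a))
for nm,pts in (("top",[((0,0),T(332,98,.107)),((45,135),T(85,69,.008)),((45,-135),T(696,63,.008)),((-130,-135),T(692,450,.008)),((-130,135),T(65,460,.008)),
  (pk(-1.02),T(127,277,.05)),(pk(-.58),T(206,361,.05)),(pk(.58),T(510,357,.05)),(pk(1.02),T(596,271,.05))]),
  ("side",[((0,0),S(430,110,.107)),((45,-135),S(690,397,.008)),((-130,135),S(52,252,.008)),((-130,-135),S(378,556,.008)),(pk(.58),S(341,364,.05)),(pk(1.02),S(452,378,.05))])):
  L=np.array([np.array(p)*(1e-3 if max(np.abs(p))>1 else 1) for p,_ in pts]); W=np.array([q for _,q in pts])
  g=lambda x:(L@np.array([[np.cos(x[2]),np.sin(x[2])],[-np.sin(x[2]),np.cos(x[2])]])+x[:2]-W)
  x=least_squares(lambda x:g(x).ravel(),[.55,.25,0]).x
  print(nm,x.round(4)); print((g(x)*1e3).round(1).tolist())
h=T(282,378,.104); print("holder",h,"bar end",T(270,487,.101)); 
print("button T",w(t,355.7,265.05,.052),"S",w(s,319.85,284.15,.052))
```

```text
top [0.5602 0.2585 0.0341]
[[-0.5, -0.5], [0.7, 0.5], [0.9, -0.3], [0.3, -0.9], [0.3, 1.3], [-0.6, 0.5], [-0.3, -0.1], [-0.2, -0.4], [-0.6, -0.1]]
side [0.5604 0.2596 0.0357]
[[-0.6, -1.5], [3.1, -0.4], [-0.3, 1.9], [-2.1, -0.3], [-1.6, -1.2], [1.5, 1.6]]
holder [0.4465 0.2715] bar end [0.4035 0.2739]
button T [ 0.4323 -0.1244  0.052 ] S [ 0.4295 -0.1276  0.052 ]
```

Both cameras agree: pivot (0.560, 0.259), yaw 0.034, button (0.431, -0.126). The red vial is at station angle 0.58 (world 0.614). The arm is at about -0.144 now, so I push its +y plate toward -y with closed fingers.

Call:
shift_gripper([
  {"tx": -0.0417, "ty": -0.0157},
  {"tx": -0.0417, "ty": -0.0157},
  {"tx": -0.0417, "ty": -0.0157},
  {"tx": -0.0417, "ty": -0.0157},
  {"tx": -0.0417, "ty": -0.0157},
  {"tx": -0.0417, "ty": -0.0157},
  {"tx": -0.0417, "ty": -0.0157},
  {"tx": -0.0417, "ty": -0.0157},
  {"tz": 0.02, "wz": -0.08},
  {"tz": 0.02, "wz": -0.08},
], aperture=0, grip_force=10)

```text
time_s: 1.3
ee_pos: [0.4373, 0.317, 0.187]
eef_rot: [3.141, 0.001, 3.028]
force: [0.0, 1.0, -0.5]
grip_width: 0.0174
grip_force: 0.0
```

Call:
shift_gripper([
  {"tz": 0.03},
  {"tz": 0.03},
  {"tz": 0.021},
  {},
  {},
])

```text
time_s: 1.8
ee_pos: [0.4364, 0.3181, 0.1071]
eef_rot: [3.141, 0.0, 3.027]
force: [-0.3, 0.2, 0.5]
grip_width: 0.0001
grip_force: 0.0
```

Create calc.py:
```python
# tool-frame move to put the finger centre at arm world angle A, gap g beyond the plate, radius r
import sys; from h import *
from scipy.spatial.transform import Rotation as R
A,g,r,ft=map(float,sys.argv[1:5]); o=get_obs(); P=np.array([.5603,.259])
d=np.array([-np.cos(A),-np.sin(A)]); n=np.array([-np.sin(A),np.cos(A)])
t=np.r_[P+r*d+(.0085+ft+g)*n,o["ee_pos"][2]]
M=R.from_euler("xyz",o["eef_rot"]).as_matrix()
print("rel",(M.T@(t-o["ee_pos"])).round(4),"dyaw",round((np.pi+A-o["eef_rot"][2]+np.pi)%(2*np.pi)-np.pi,3))
q=o["ee_pos"][:2]-P; Ac=o["eef_rot"][2]-np.pi
print("radius",q@[-np.cos(Ac),-np.sin(Ac)],"perp",q@[-np.sin(Ac),np.cos(Ac)],"z",o["ee_pos"][2])
```

```bash
python3 calc.py -0.11 0 .13 .0125
```

Run:
```python
from h import *
c=viewer.camera("side"); cv2.imwrite("pics/s2.png",cv2.resize(c["pixels"][135:245,200:330],None,fx=6,fy=5.4,interpolation=cv2.INTER_CUBIC))
```

```text
rel [ 0.0003 -0.0241 -0.    ] dyaw 0.005
radius 0.12980622064135455 perp 0.044524102700722754 z 0.10709939433405254
```

View pics/s2.png

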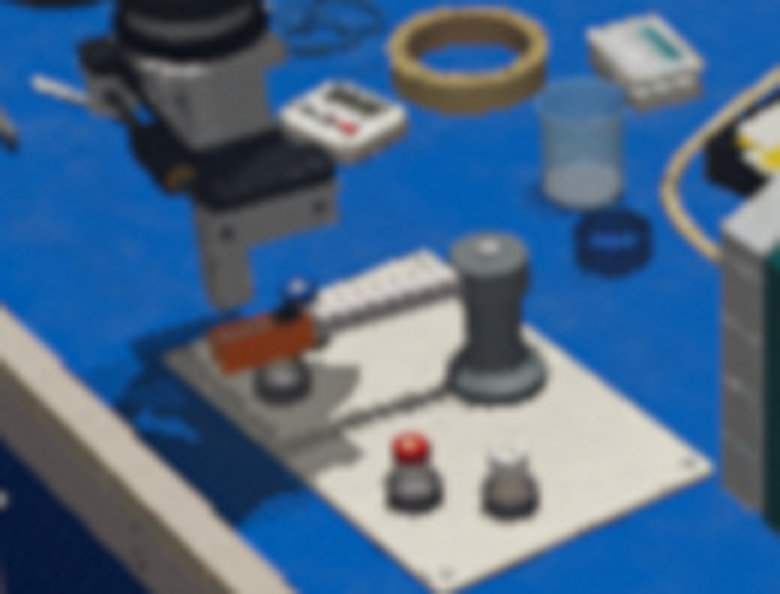

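The closed fingers stand behind the +y plate, at plate height and clear of the vial. Now I push along the arc.

Call:
shift_gripper([
  {"ty": -0.008},
  {"ty": -0.008},
  {"ty": -0.007},
  {"tx": 0.001, "ty": -0.0078, "wz": -0.06},
  {"tx": 0.001, "ty": -0.0078, "wz": -0.06},
  {"tx": 0.001, "ty": -0.0078, "wz": -0.06},
  {"tx": 0.001, "ty": -0.0078, "wz": -0.06},
  {"tx": 0.001, "ty": -0.0078, "wz": -0.06},
  {"tx": 0.001, "ty": -0.0078, "wz": -0.06},
  {},
])

```text
time_s: 2.85
ee_pos: [0.4294, 0.2474, 0.1069]
eef_rot: [3.142, 0.001, -2.896]
force: [-0.2, -0.0, 0.0]
grip_width: 0.0005
grip_force: 0.0
```

Create look.py:
```python
import sys; from h import *
c=viewer.camera("top"); cv2.imwrite(sys.argv[1],cv2.resize(c["pixels"][185:285,130:270],None,fx=5.6,fy=5.6,interpolation=cv2.INTER_CUBIC))
```

```bash
python3 calc.py 0.614 0 .13 .0125; python3 look.py pics/t2.png
```

```text
rel [-0.0009 -0.0478 -0.    ] dyaw 0.369
radius 0.1297568273812035 perp 0.02053671684046625 z 0.10685318205234669
```

View pics/t2.png

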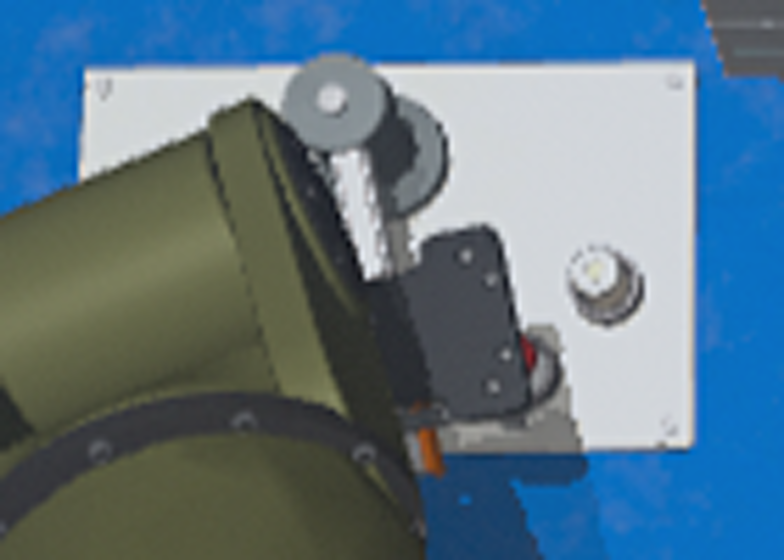

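The arm has followed the finger to about A = 0.245 (bar visible at crop (360,220)); contact geometry holds. I'll push on, stopping a little short so I can back off and measure.

Call:
shift_gripper([
  {"tx": 0.001, "ty": -0.0072, "wz": -0.055},
  {"tx": 0.001, "ty": -0.0072, "wz": -0.055},
  {"tx": 0.001, "ty": -0.0072, "wz": -0.055},
  {"tx": 0.001, "ty": -0.0072, "wz": -0.055},
  {"tx": 0.001, "ty": -0.0052, "wz": -0.04},
  {"tx": 0.0005, "ty": -0.0039, "wz": -0.03},
  {"tx": 0.0005, "ty": -0.0026, "wz": -0.02},
  {},
])

```text
time_s: 3.7
ee_pos: [0.4386, 0.2085, 0.1065]
eef_rot: [-3.142, 0.0, -2.587]
force: [0.7, -0.5, 0.1]
grip_width: 0.0008
grip_force: 0.0
```

```bash
python3 calc.py 0.614 0 .13 .0125
```

```text
rel [ 0.001  -0.0079  0.    ] dyaw 0.06
radius 0.1300536478369291 perp 0.02113774066508826 z 0.10652399389350194
```

Call:
shift_gripper([
  {"ty": 0.03},
  {"ty": 0.04},
  {"ty": 0.04, "tz": -0.04},
  {"ty": 0.04, "tz": -0.03},
  {"ty": 0.03},
])

```text
time_s: 4.2
ee_pos: [0.3458, 0.3603, 0.1757]
eef_rot: [3.141, 0.006, -2.587]
force: [0.4, 0.4, -1.4]
grip_width: 0.0005
grip_force: 0.0
```

```bash
python3 look.py pics/t3.png
```

```text
(no output)
```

View pics/t3.png

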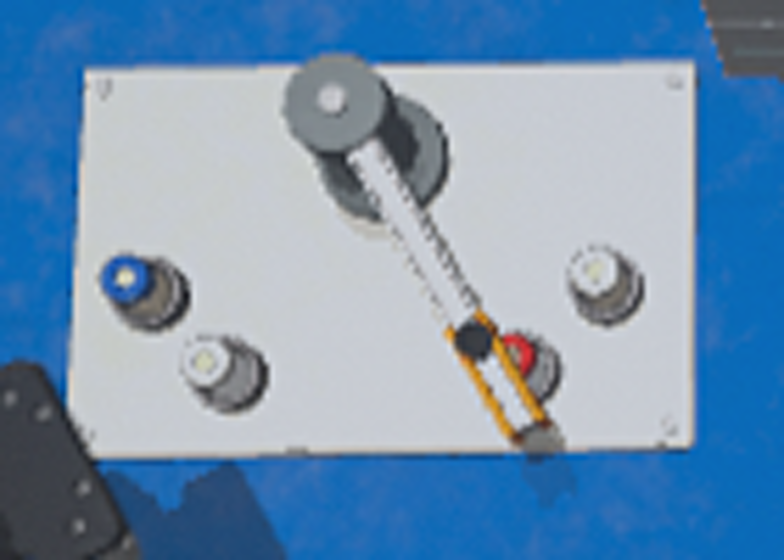

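The arm stands just short of the red vial: holder at crop (474,339), bar end centre (530,432), red cap half hidden at (518,352); all vials unmoved.

Run:
```python
from h import *
t=viewer.camera("top")
T=lambda U,V,z:w(t,(U+.5)/5.6+129.5,(V+.5)/5.6+184.5,z)[:2]
P=np.array([.5602,.2585]); ang=lambda q:np.arctan2(-(q-P)[1],-(q-P)[0]).round(4)
for nm,a in (("vial",(510,357,.05)),("holder",(474,339,.104)),("end",(528,434,.099)),("holder0",(282,378,.104))):
    q=T(*a); print(nm,q,ang(q),np.hypot(*(q-P)).round(4))
# objective: plates (orange) centroid at z~.1
im=t["pixels"]; m=cv2.inRange(cv2.cvtColor(im,cv2.COLOR_BGR2HSV)[230:270,200:235],(9,120,60),(25,255,255)); M=cv2.moments(m,True)
q=w(t,M["m10"]/M["m00"]+200,M["m01"]/M["m00"]+230,.1)[:2]; print("orange",M["m00"],q,ang(q))
for A in(.5,.55,.6,.614): print(A,px(t,[P[0]-.115*np.cos(A),P[1]-.115*np.sin(A),.104]),"crop",(px(t,[P[0]-.115*np.cos(A),P[1]-.115*np.sin(A),.104])-[129.5,184.5])*5.6)
```

```text
vial [0.4664 0.1926] 0.6124 0.1146
holder [0.4636 0.1971] 0.5662 0.1145
end [0.4266 0.1746] 0.5607 0.1578
holder0 [0.4465 0.2715] -0.1138 0.1144
orange 80.0 [0.4485 0.1866] 0.5719
0.5 [211.3 247. ] crop [458.08 350.  ]
0.55 [213.6 245.8] crop [470.96 343.28]
0.6 [215.9 244.4] crop [483.84 335.44]
0.614 [216.5 244. ] crop [487.2 333.2]
```

Call:
shift_gripper([
  {"ty": -0.03},
  {"ty": -0.04, "tz": 0.03},
  {"ty": -0.04, "tz": 0.04},
  {"ty": -0.04},
  {"ty": -0.018},
  {"wz": -0.048},
  {},
])

```text
time_s: 5.0
ee_pos: [0.4324, 0.2178, 0.1061]
eef_rot: [3.142, -0.001, -2.54]
force: [0.3, 0.0, 0.0]
grip_width: 0.0006
grip_force: 0.0
```

```bash
python3 calc.py 0.603 0 .13 .0125
```

```text
rel [ 0.0013 -0.0176  0.    ] dyaw 0.001
radius 0.128762742630154 perp 0.038445369062315785 z 0.10607839984084858
```

Call:
shift_gripper([
  {"tx": 0.001, "ty": -0.008},
  {"ty": -0.004},
  {"ty": -0.002},
  {"ty": -0.0015},
  {"ty": -0.001},
  {"ty": -0.0007},
  {},
  {},
])

```text
time_s: 5.8
ee_pos: [0.4412, 0.2041, 0.1065]
eef_rot: [-3.141, 0.0, -2.538]
force: [-0.0, 0.3, 0.0]
grip_width: 0.0003
grip_force: 0.2
```

```bash
python3 calc.py 0.603 0 .13 .0125
```

```text
rel [ 0.0008 -0.0014  0.    ] dyaw -0.0
radius 0.12920819327917304 perp 0.02239277127119546 z 0.10648762522934294
```

Call:
shift_gripper([
  {"ty": 0.02},
  {"ty": 0.04},
  {"ty": 0.04},
  {"ty": 0.04, "tz": -0.03},
  {"ty": 0.03, "tz": -0.04},
  {},
])

```text
time_s: 6.4
ee_pos: [0.3444, 0.3475, 0.1811]
eef_rot: [3.141, 0.008, -2.535]
force: [0.8, -0.4, -0.1]
grip_width: 0.0006
grip_force: 0.0
```

```bash
python3 look.py pics/t4.png
```

Run:
```python
from h import *
c=viewer.camera("side"); cv2.imwrite("pics/s4.png",c["pixels"]); cv2.imwrite("pics/s4c.png",cv2.resize(c["pixels"][185:245,235:315],None,fx=10,fy=10,interpolation=cv2.INTER_CUBIC))
```

```text
(no output)
```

View pics/t4.png

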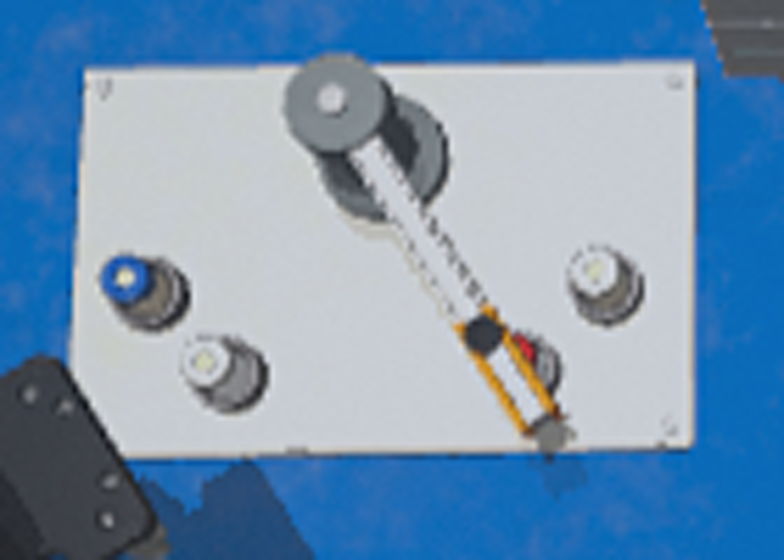

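View pics/s4c.png

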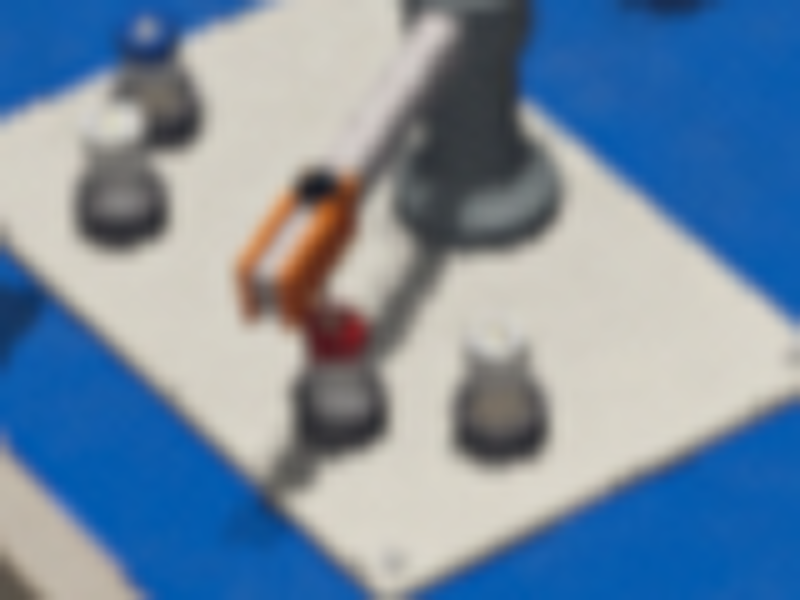

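The holder is now at crop (485,334), the red cap half hidden beneath it, and the needle shadow line falls on the vial in the side view. A numeric check follows.

Run:
```python
from h import *
t=viewer.camera("top"); s=viewer.camera("side")
P=np.array([.5602,.2585]); ang=lambda q:(np.arctan2(-(q-P)[1],-(q-P)[0]).round(4),np.hypot(*(q-P)).round(4))
def T(U,V,z): return w(t,(U+.5)/5.6+129.5,(V+.5)/5.6+184.5,z)[:2]
print("eye",ang(T(485,334,.104)),"end plates",ang(T(540,424,.101)), "vial",ang(T(510,357,.05)))
# intensity-weighted darkness of the holder
for n,c,b,z in(("top",t,(210,238,223,250),.103),("side",s,(261,197,273,209),.103)):
    g=cv2.cvtColor(c["pixels"],cv2.COLOR_BGR2GRAY)[b[1]:b[3],b[0]:b[2]].astype(float); k=np.clip(85-g,0,None); yy,xx=np.mgrid[b[1]:b[3],b[0]:b[2]]
    u,v=(k*xx).sum()/k.sum(),(k*yy).sum()/k.sum(); print(n,u,v,ang(w(c,u,v,z)[:2]))
# same on the older pictures (crops of t): holder at start and previous step; only for bias
im=cv2.imread("pics/top0.png"); b=(173,245,188,258); g=cv2.cvtColor(im,cv2.COLOR_BGR2GRAY)[b[1]:b[3],b[0]:b[2]].astype(float);k=np.clip(85-g,0,None); yy,xx=np.mgrid[b[1]:b[3],b[0]:b[2]]
u,v=(k*xx).sum()/k.sum(),(k*yy).sum()/k.sum(); print(u,v,ang(w(t,u,v,.103)[:2]))
m=cv2.inRange(cv2.cvtColor(t["pixels"],cv2.COLOR_BGR2HSV)[230:270,205:235],(9,120,60),(25,255,255)); M=cv2.moments(m,True)
print("orange",M["m00"],ang(w(t,M["m10"]/M["m00"]+205,M["m01"]/M["m00"]+230,.1)[:2]))
```

```text
eye (np.float64(0.6068), np.float64(0.115)) end plates (np.float64(0.6), np.float64(0.1573)) vial (np.float64(0.6124), np.float64(0.1146))
top 215.87484510532838 244.19454770755885 (np.float64(0.6018), np.float64(0.1143))
side 267.20567375886526 204.36170212765958 (np.float64(0.6305), np.float64(0.1182))
180.68710601719198 252.4297994269341 (np.float64(-0.1011), np.float64(0.1149))
orange 73.0 (np.float64(0.6054), np.float64(0.1343))
```

About 1 mm short (0.604 against 0.613); one small nudge to centre it.

Call:
shift_gripper([
  {"ty": -0.03, "tz": 0.04},
  {"ty": -0.04, "tz": 0.034},
  {"ty": -0.04},
  {"ty": -0.035},
  {},
  {},
])

```text
time_s: 7.2
ee_pos: [0.4258, 0.2251, 0.1031]
eef_rot: [3.141, -0.002, -2.541]
force: [-0.3, -0.2, 0.6]
grip_width: 0.0006
grip_force: 0.0
```

```bash
python3 calc.py 0.603 0 .13 .0125
```

```text
rel [-0.     -0.0273 -0.    ] dyaw 0.003
radius 0.13007278650494297 perp 0.04801928400038675 z 0.10313814684880333
```

Call:
shift_gripper([
  {"ty": -0.012, "tz": -0.002, "wz": -0.003},
  {"ty": -0.008, "tz": -0.001},
  {"ty": -0.004},
  {"ty": -0.001},
  {"ty": -0.001},
  {"ty": -0.0006},
  {},
  {},
])

```text
time_s: 8.0
ee_pos: [0.4409, 0.2045, 0.107]
eef_rot: [3.142, -0.0, -2.535]
force: [-0.6, 0.3, -0.1]
grip_width: 0.0005
grip_force: 0.0
```

```bash
python3 calc.py 0.603 0 .13 .0125
```

```text
rel [ 0.0008 -0.0018 -0.    ] dyaw -0.003
radius 0.12916657040197851 perp 0.023228804902838927 z 0.10704632955209749
```

Call:
shift_gripper([
  {"ty": -0.0006},
  {"ty": -0.0006},
  {"ty": -0.0005},
  {},
  {},
])

```text
time_s: 8.5
ee_pos: [0.4419, 0.2029, 0.1071]
eef_rot: [3.142, -0.0, -2.535]
force: [-1.4, 0.5, 1.6]
grip_width: 0.0003
grip_force: 0.4
```

```bash
python3 calc.py 0.603 0 .13 .0125
```

```text
rel [0.0007 0.0001 0.    ] dyaw -0.003
radius 0.12921612901127347 perp 0.021351575892487207 z 0.10705554819013956
```

Call:
shift_gripper([
  {"ty": 0.02},
  {"ty": 0.04},
  {"ty": 0.04},
  {"ty": 0.04, "tz": -0.03},
  {"ty": 0.03, "tz": -0.04},
  {},
])

```text
time_s: 9.1
ee_pos: [0.3448, 0.346, 0.1817]
eef_rot: [3.141, 0.008, -2.532]
force: [0.7, 0.5, -0.2]
grip_width: 0.0006
grip_force: 0.0
```

Run:
```python
from h import *
t=viewer.camera("top"); s=viewer.camera("side"); cv2.imwrite("pics/t5.png",cv2.resize(t["pixels"][215:275,190:250],None,fx=9,fy=9,interpolation=cv2.INTER_CUBIC))
P=np.array([.5602,.2585]); ang=lambda q:(np.arctan2(-(q-P)[1],-(q-P)[0]).round(4),np.hypot(*(q-P)).round(4))
for n,c,b,z in(("top",t,(210,238,223,250),.103),("side",s,(261,197,273,209),.103)):
    g=cv2.cvtColor(c["pixels"],cv2.COLOR_BGR2GRAY)[b[1]:b[3],b[0]:b[2]].astype(float); k=np.clip(85-g,0,None); yy,xx=np.mgrid[b[1]:b[3],b[0]:b[2]]
    u,v=(k*xx).sum()/k.sum(),(k*yy).sum()/k.sum(); print(n,u,v,ang(w(c,u,v,z)[:2]))
m=cv2.inRange(cv2.cvtColor(t["pixels"],cv2.COLOR_BGR2HSV)[230:270,205:235],(9,120,60),(25,255,255)); M=cv2.moments(m,True)
print("orange",M["m00"],ang(w(t,M["m10"]/M["m00"]+205,M["m01"]/M["m00"]+230,.1)[:2])); o=get_obs(); print(o["ee_pos"],o["eef_rot"],o["qpos"].round(2))
```

```text
top 216.34253450439147 243.96486825595986 (np.float64(0.6115), np.float64(0.1144))
side 267.72517321016164 204.41339491916858 (np.float64(0.644), np.float64(0.1179))
orange 76.0 (np.float64(0.619), np.float64(0.1341))
[0.34502451 0.34305284 0.17742095] [-3.14153144e+00  1.44461941e-03 -2.53398935e+00] [ 0.71  0.21  1.76 -0.    1.17 -1.47]
```

The arm is now at 0.612–0.619 against 0.613, i.e. within 1 mm. Lift, turn the wrist back (q6 would near its limit), then carry over to the button.

Call:
shift_gripper([
  {"tz": -0.03, "wz": 0.15},
  {"tz": -0.02, "wz": 0.15},
  {"wz": 0.15},
  {"wz": 0.15},
  {"wz": 0.15},
  {"wz": 0.15},
  {},
])

```text
time_s: 9.9
ee_pos: [0.3455, 0.3417, 0.2258]
eef_rot: [-3.14, -0.001, 2.844]
force: [-0.3, -0.3, 0.2]
grip_width: 0.0008
grip_force: 0.0
```

Create to.py:
```python
import sys; from h import *
from scipy.spatial.transform import Rotation as R
o=get_obs(); print((R.from_euler("xyz",o["eef_rot"]).as_matrix().T@(np.array(list(map(float,sys.argv[1:4])))-o["ee_pos"])).round(4),o["qpos"].round(2))
```

```bash
python3 to.py .431 -.126 .2
```

```text
[-0.219  -0.422   0.0263] [ 0.7   0.16  1.7  -0.    1.29 -0.57]
```

View pics/t5.png

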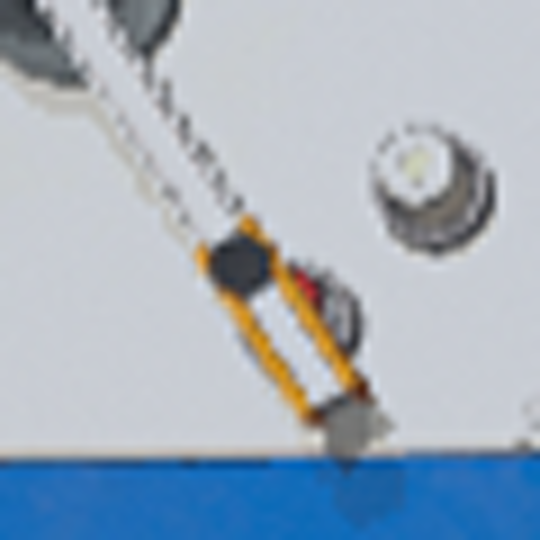

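The holder at crop (240,262) covers the red vial, whose cap edge shows at (303,287); this matches the expected projection. On to the button.

Call:
shift_gripper([
  {"tx": -0.0219, "ty": -0.0422},
  {"tx": -0.0219, "ty": -0.0422},
  {"tx": -0.0219, "ty": -0.0422},
  {"tx": -0.0219, "ty": -0.0422},
  {"tx": -0.0219, "ty": -0.0422},
  {"tx": -0.0219, "ty": -0.0422},
  {"tx": -0.0219, "ty": -0.0422},
  {"tx": -0.0219, "ty": -0.0422},
  {"tx": -0.0219, "ty": -0.0422},
  {"tx": -0.0219, "ty": -0.0422},
])

```text
time_s: 10.9
ee_pos: [0.432, -0.1273, 0.2264]
eef_rot: [3.142, -0.001, 2.852]
force: [0.8, -0.7, -1.1]
grip_width: 0.0005
grip_force: 0.0
```

Call:
shift_gripper([
  {},
  {},
])

```text
time_s: 11.1
ee_pos: [0.432, -0.1256, 0.2261]
eef_rot: [3.141, -0.002, 2.849]
force: [-0.6, 1.2, -0.1]
grip_width: -0.0001
grip_force: 0.0
```

```bash
python3 to.py .431 -.126 .084
```

```text
[ 0.0006 -0.0007  0.1421] [-0.36  0.08  1.79  0.    1.28 -1.64]
```

Call:
shift_gripper([
  {"tz": 0.04},
  {"tz": 0.04},
  {"tz": 0.04},
  {"tz": 0.022},
  {"tz": 0.006},
  {"tz": 0.004},
  {"tz": 0.002},
  {"tz": 0.002},
  {},
])

```text
time_s: 12.0
ee_pos: [0.433, -0.1247, 0.0718]
eef_rot: [3.141, 0.002, 2.848]
force: [-0.0, 1.2, 3.0]
grip_width: 0.0
grip_force: 1.1
```

Contact, with the spring pushing back about 3 N. Continue in small steps to the stop.

Call:
shift_gripper([
  {"tz": 0.0015},
  {"tz": 0.0015},
  {"tz": 0.001},
  {},
])

```text
time_s: 12.4
ee_pos: [0.4331, -0.1248, 0.068]
eef_rot: [3.142, 0.001, 2.848]
force: [-2.0, 3.2, 15.5]
grip_width: 0.0005
grip_force: 7.6
```

Call:
shift_gripper([
  {"tz": 0.001},
  {},
  {},
])

```text
time_s: 12.7
ee_pos: [0.4332, -0.1248, 0.0677]
eef_rot: [3.142, 0.002, 2.848]
force: [-5.7, 5.4, 27.0]
grip_width: 0.0007
grip_force: 13.8
```

The force rose to 27 N, far over the 4 N needed: the button is against its stop. Release and check.

Call:
shift_gripper([
  {"tz": -0.005},
  {"tz": -0.01},
  {"tz": -0.04},
  {"tz": -0.04},
  {"tz": -0.04},
  {},
  {},
  {},
  {},
  {},
])

```text
time_s: 13.7
ee_pos: [0.4322, -0.1246, 0.2002]
eef_rot: [3.142, -0.002, 2.848]
force: [-0.3, -0.3, 0.5]
grip_width: 0.0003
grip_force: 0.0
```

Run:
```python
from h import *
t=viewer.camera("top"); a=t["pixels"]; b=cv2.imread("pics/top0.png")
x=np.vstack([a[180:310,120:520]]); cv2.imwrite("pics/fin.png",cv2.resize(x,None,fx=2,fy=2,interpolation=cv2.INTER_CUBIC))
P=np.array([.5602,.2585]); c=t; bx=(210,238,223,250)
g=cv2.cvtColor(a,cv2.COLOR_BGR2GRAY)[bx[1]:bx[3],bx[0]:bx[2]].astype(float); k=np.clip(85-g,0,None); yy,xx=np.mgrid[bx[1]:bx[3],bx[0]:bx[2]]
q=w(c,(k*xx).sum()/k.sum(),(k*yy).sum()/k.sum(),.103)[:2]-P; print(np.arctan2(-q[1],-q[0]))
```

```text
0.6115134221690309
```

View pics/fin.png

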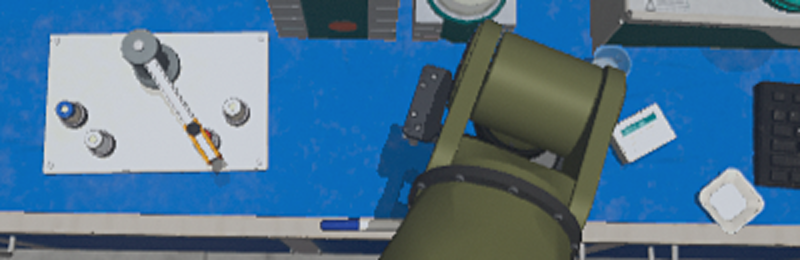

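The needle arm (holder at (193,129)), vials, pen, carton and boat are all in place, and the robot is clear of everything.

```bash
python3 -c "
from station import ctrl, viewer, hand_in, get_obs
print(hand_in())"
```

```text
the job is handed in; nothing more can be done
None
```

I pushed the swing arm round until its needle stood over the red-capped vial (within about 1 mm by camera), then pressed the green button to its stop at 27 N, backed off clear and handed the job in; the gripper hid the button in the last picture, so I did not see it come back up.

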